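# Stack an empty sample tote on the loaded one

## Task

Take the empty tote by its crossbar, turn it half a turn so that its scooped end faces opposite to that of the tube-filled tote in the steel cradle, and stack it on that tote's rim with all four feet fully down in the rim pockets, level, then let go. The filled tote has some play along its cradle, so set the feet on the rim, feel for the pockets by sliding gently, and do not press or push hard, drop the tote, let it sink down onto the tubes, tip it over, or disturb the other things on the bench.

Things in the scene. Friction and masses are not known exactly. Their poses are not given: they have to be found in the camera images.
- tote_bar (a point): Centre of the loose empty tote's crossbar, which lies across the tote's middle; grasp here from above, closing along x. Bar 14 mm thick (x), 116 mm long (y), 20 mm tall; this point is 72 mm above the tote's underside, 10 mm below the bar's top. Inside, 85 mm are free either side of the bar along x and 58 mm below it. Axes: x along the tote towards its scooped (cut-low) end, z up.
- tote: The empty tote, upright on the bench, light grey plastic, 210 mm long, 160 mm wide at the rim, 85 mm tall, 0.28 to 0.46 kg, underside 188 x 100 mm. Origin: centre of the underside, axes as for its crossbar. Four feet, 16 mm long (x) and 16 mm tall, undersides level with the tote's, stick out of the long walls to y = +-68 mm at x = +70 and x = -30 mm.
- tote_scoop (a point): Middle of the top edge of the empty tote's scooped end wall: 98.5 mm along the tote's +x from its centre, 40 mm above its underside (the other end wall is 73 mm high). A tote facing as the filled one has its feet over that one's slots and sinks in onto the tubes; turned half round it stacks.
- cradle: Steel cradle fixed to the bench, 272 x 150 mm; origin at the centre of its underside, on the bench, x along its length, z up. In it stands the filled tote: same light grey shell, no crossbar, a rack of capped tubes inside (tops 73 mm above the bench), its scooped end always towards the cradle's +x.
- cradle_bed (a point): Middle of the cradle's bed, 20 mm above the bench, axes as the cradle's. The filled tote's centre is on the cradle's x axis anywhere from -16 to +16 mm of this point: this play is not measured. Pushed along with about 14 N the filled tote slides, up to stops at +-17 mm; it cannot move across or turn.
- cradle_rim (a point): Point of the cradle's centre line at the height of the filled tote's rims, 105 mm above the bench. The rims are flat, rigid, run along x, 59 to 75 mm either side of the centre line, broken by pockets and slots. With its feet riding on the rims the turned tote's underside is at this height (crossbar centre 177 mm above the bench).
- cradle_pocket (a point): Point of the cradle's centre line at the height of the pocket floors, 97 mm above the bench (crossbar centre 169 mm when seated). Pockets: at x = -70 and +30 mm of the filled tote's centre in each rim, 19.4 mm long, 8 mm deep, outer lip 71 mm from the centre line: a foot has 1.7 mm free each way along x, 3 mm across. Deep slots, 22 mm long, at x = -30 and +70 mm.
- reagent_mid (a point): Bystander, leave alone: small amber bottle, 40 mm across, 75 mm tall; point at its centre, half-way up.
- cup_mid (a point): Bystander, leave alone: clear specimen jar with white lid, 52 mm across, 55 mm tall; point at its centre, half-way up.
- tipbox_mid (a point): Bystander, leave alone: white pipette-tip box with a blue band, 120 x 85 x 60 mm; point at its centre, half-way up.
- tuberack_mid (a point): Bystander, leave alone: black rack of blue-capped tubes, 210 x 60 mm, about 80 mm tall; point at its centre, half-way up.
- timer_mid (a point): Bystander, leave alone: flat white bench timer, 70 x 80 x 28 mm; point at its centre, half-way up.
- weight_mid (a point): Bystander, leave alone: steel cylinder weight, 48 mm across, 45 mm tall; point at its centre, half-way up.

How it is judged:
On the way:
1. the tote is held above the filled one (crossbar within 60 mm of the cradle's centre line point, feet no lower than the rim), its scooped end turned opposite to that of the filled tote (height (world z) of tote_bar above 0.1735 m and horizontal distance between tote_bar and cradle below 0.06 m and x of tote_scoop in the frame of cradle below -0.03 m and contact force between the fingers and tote above 1 N), for 0.1 s.
At the end, for the whole second after the job is handed in: The empty tote stands stacked on the filled one, scooped ends opposite: its crossbar centre 165 to 172 mm above the bench (all feet down in the pockets; 169 nominal), within 22 mm along and 6 mm across of the cradle's centre, level within 0.04 rad, in line within 0.08 rad, at rest and released (z of tote_bar in the frame of cradle between 0.165 and 0.172 m and x of tote_bar in the frame of cradle between -0.022 and 0.022 m and y of tote_bar in the frame of cradle between -0.006 and 0.006 m and x of tote_scoop in the frame of cradle below -0.07 m and angle between tote_bar's own z axis and vertical below 0.04 rad and angle between the x axis of tote_bar and the x axis of cradle, either way round below 0.08 rad and linear speed of tote below 0.01 m/s and contact force between the fingers and tote below 0.1 N); the robot touches nothing.
It fails at once if the empty tote is pressed or pushed against the filled tote or cradle with more than 30 N (contact force between tote and cradle above 30 N).
It fails at once if the empty tote is sunk into the filled tote, onto the tubes (crossbar centre below 155 mm while over the cradle) (horizontal distance between tote_bar and cradle below 0.06 m and height (world z) of tote_bar below 0.155 m).
It fails at once if the empty tote is tipped by more than 0.5 rad (angle between tote_bar's own z axis and vertical above 0.5 rad).
It fails at once if another thing on the bench is moved by more than 20 mm (distance of any of reagent_mid, cup_mid, tipbox_mid, tuberack_mid, timer_mid, weight_mid from where it was at the start of the episode above 0.02 m).
It also fails if it takes over 72 s, if anything falls off the work surface, if the arm or the gripper's body presses on something with over 40 N, if the wrist force passes 120 N, or if a joint passes its speed limit or range.

## Robot

A 6-joint arm with a two-finger parallel gripper is mounted at the origin on the work surface. World frame = base frame: x ahead of the robot, y to its left, z up, the work surface at z = 0. Lengths are in m, angles in rad, forces in N, time in s.
With the tool pointing down it reaches from about 0.375 to 0.9 m from the base axis. Payload 3.1 kg.
Tool frame: the origin (TCP) lies on the centre line of the jaws, within the pads' length; the fingertips stand 17 mm ahead of it and the grasp point (between the pads) lies 2 mm behind it; y points along the fingers, z is the direction in which the jaws open and shut, and the axes are right-handed (so a half turn about y gives the same grasp; the last joint's range is limited). The gripper opens to 85 mm and grips with 20 to 120 N. Pads are 22 mm wide; open, the fingers measure 114 mm over their backs; the gripper's body (76 mm by 85 mm) begins 54 mm behind the grasp point. The pads swing forward as they close: fully open they stand 13 mm farther back than shut.
Start: joints at [-1.524, 0.527, 1.433, -0, 1.181, -0.178], TCP at [0.14, -0.609, 0.248] pointing down, gripper open.
Joint ranges: [-3.08, 3.08], [-0.75, 2.2], [0.22, 2.44], [-1.43, 4.57], [0, 2.65], [-2.85, 2.85]. Speed limits (rad/s): [2.79, 2.79, 3.14, 3.14, 3.14, 3.14].

## Interface

Orientations are given as a unit quaternion [x, y, z, w].
In Python, from station import manip gives the robot as it stands.
- The arm moves only by the shell command python3 -m handwheel 'ROWS' [FORCE]. ROWS is JSON, one flat list of numbers, 7 for each row, row after row: the shift along the tool's x, y, z in cm, then the turn, a rotation vector about the tool's x, y, z in rad, then the finger opening in cm, from 0 to 8.54. A call has 1 to 10 rows; each row is the pose to reach, as a shift and turn from the pose commanded when the call began, along the tool's axes at that moment; what a row does not reach only later rows make up. A row lasts 1/12 s, in which the tool goes at most 41.7 mm and 7.16 degrees, less where a joint would pass 70% of its speed; a pose out of reach is approached as far as the arm can. A call with a gripper value outside its range is refused whole. The fingers move at their own pace and stop on an object; FORCE is the grip in N (left out, the last holds). Time passes only in rows, so rows that repeat a pose let the fingers close. It gives the time, the measured TCP pose, the force and the opening at its end, in the units of the state.
- manip.sense(): the state, without advancing time (a new reading comes with each control period).
- manip.snapshot(name): name is "scene" or "top" or "wrist"; returns a dict with "frame" (384x512x3 uint8, red, green, blue), "depth" (384x512 float32, m along the optical axis (not along the pixel's ray), 0 where there is no reading), "camera_matrix" (3x3 intrinsics, pixels), "k1" (the pictures are not rectified: a ray, as slopes to the right and down, at radius r is drawn at 1 + k1 r^2 times it, then the intrinsics apply), "rvec" (rotation vector, rad) and "tvec" (3), from world to camera coordinates, as OpenCV has them. Camera axes: x right, y down, z forward; pixel columns grow to the right and rows downward; lengths in m; the calibration is good to about 2 mm. A picture is of the moment at which its call begins.
- manip.sign_off(): hands the job in, once; it reports no verdict.
The state is a dict: "t": time; "q": joint angles; "qd": joint speeds; "tau": joint torques, N m; "tcp_pos": TCP position; "tool_rot": TCP orientation; "force": force on the tool from outside, world axes, zero at the start; "ft_torque": the same for the moment, N m; "finger_gap": opening from 0.0 (shut) to 1.0 (fully open).
Only numpy, scipy, OpenCV 4.12 (cv2) and the standard library are available. Lean on these libraries where they do the work, as an engineer would, in place of code of your own. Each camera call takes 0.05 s, during which the arm holds its last target.

## Working session

There is one attempt and no reset: what is moved stays moved. The work goes in short steps, Python scripts to look and compute and a shell command to move; the robot and the scene stay as the last step left them, time stands still between calls to the robot, and variables do not carry over. Pictures are saved under pics/ and viewed, and the job is handed in when it is done.

```bash
mkdir -p pics; ls
cat > h.py <<'E'
import numpy as np,cv2
from station import manip
from scipy.spatial.transform import Rotation as R
def snap(n,f):
    s=manip.snapshot(n); cv2.imwrite('pics/'+f+'.png',s['frame'][:,:,::-1]); np.savez('pics/'+f+'.npz',**s); return s
def world(s):
    K=np.array(s['camera_matrix']);k1=s['k1'];d=s['depth']
    h,w=d.shape;u,v=np.meshgrid(np.arange(w),np.arange(h))
    dc=np.array([k1,0,0,0,0],float)
    p=cv2.undistortPoints(np.stack([u,v],-1).reshape(-1,1,2).astype(float),K,dc).reshape(h,w,2)
    c=np.concatenate([p*d[...,None],d[...,None]],-1)
    Rm=cv2.Rodrigues(np.array(s['rvec'],float))[0]
    W=(c-np.array(s['tvec']).reshape(3))@Rm
    W[d==0]=np.nan
    return W
E
python3 - <<'E'
from h import *
print(manip.sense())
for n in ['scene','top','wrist']:
    s=snap(n,n+'0'); print(n,s['camera_matrix'],s['k1'],s['rvec'],s['tvec'])
E
```

```text
pics
{'t': 0.0, 'q': array([-1.52346835e+00,  5.28485737e-01,  1.43392859e+00, -3.93260451e-05,
        1.18140659e+00, -1.78480653e-01]), 'qd': array([-0.00141271,  0.00052133,  0.00030085, -0.00149574, -0.00041183,
       -0.00042227]), 'tau': array([-1.42501369e-03, -4.42356169e+01, -1.78023416e+01, -4.84140637e-04,
        8.29837401e-03,  7.73098407e-06]), 'tcp_pos': array([ 0.13993096, -0.60841815,  0.2473132 ]), 'tool_rot': array([-0.07963231,  0.70339061, -0.7018167 ,  0.0797099 ]), 'force': array([ 0.04711743,  0.73445259, -0.4056973 ]), 'ft_torque': array([ 0.0014983 , -0.00643201, -0.02622036]), 'finger_gap': 0.9997656335849439}
scene [[413.89815499   0.         248.35227959]
 [  0.         413.89815499 196.5397399 ]
 [  0.           0.           1.        ]] -0.13887402125185275 [ 2.13658126  1.61085959 -0.42859029] [-0.18318556 -0.41575801  1.55273862]
top [[482.9551345    0.         256.63720156]
 [  0.         482.9551345  195.61112418]
 [  0.           0.           1.        ]] -0.09772098268310213 [ 2.16110789 -2.2062182   0.03952161] [0.03269449 0.5540856  1.78524895]
wrist [[339.00079476   0.         253.93733693]
 [  0.         339.00079476 187.82593235]
 [  0.           0.           1.        ]] -0.030188667927127124 [-2.25341637  1.79367692  0.28899007] [-0.62513786 -0.04099215  0.38067042]
```

View pics/top0.png

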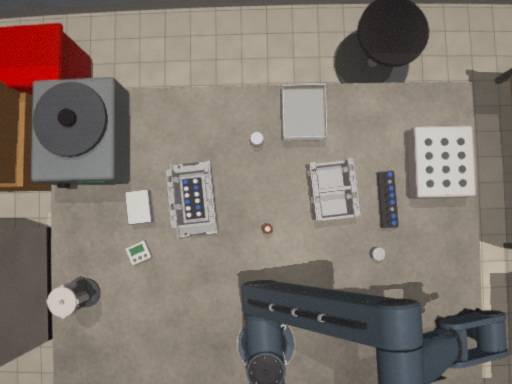

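View pics/scene0.png

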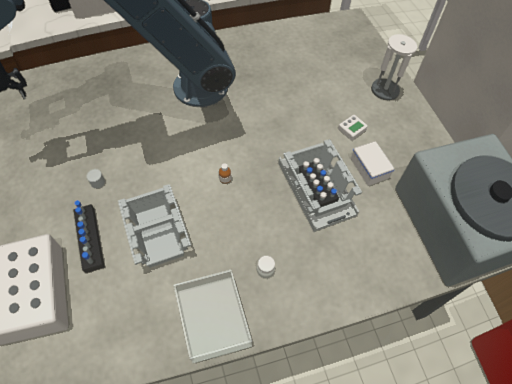

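View pics/wrist0.png

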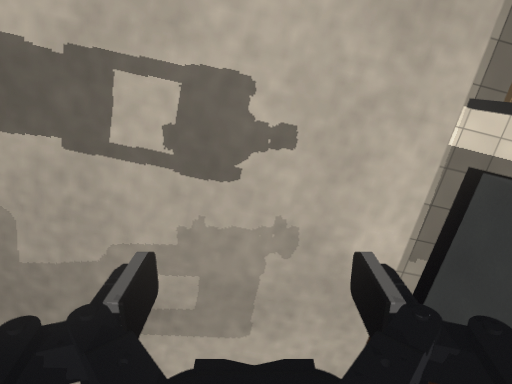

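Top view: the empty tote is at about (334,190) and the filled tote in its cradle at (192,200). The scene view shows the same pair at (155,225) and (320,185). I'll zoom in and get heights.

Run:
```python
from h import *
s=dict(np.load('pics/top0.npz'));im=s['frame'][:,:,::-1]
a=cv2.resize(im[140:250,290:420],None,fx=6,fy=6,interpolation=cv2.INTER_CUBIC)[:600,:400*2]
cv2.imwrite('pics/zt.png',a)
cv2.imwrite('pics/zc.png',cv2.resize(im[145:250,110:240],None,fx=5.7,fy=5.7,interpolation=cv2.INTER_CUBIC))
W=world(s)
z=W[...,2]
def show(u0,u1,v0,v1,n):
    p=np.clip(z[v0:v1,u0:u1]/0.13*255,0,255);p=np.nan_to_num(p).astype(np.uint8)
    cv2.imwrite('pics/'+n,cv2.resize(cv2.applyColorMap(p,cv2.COLORMAP_TURBO),None,fx=5.5,fy=5.5,interpolation=cv2.INTER_NEAREST))
show(295,405,145,245,'dt.png');show(130,240,145,250,'dc.png')
s=dict(np.load('pics/scene0.npz'));im=s['frame'][:,:,::-1]
cv2.imwrite('pics/zs.png',cv2.resize(im[120:280,100:380],None,fx=2.8,fy=2.8,interpolation=cv2.INTER_CUBIC))
```

```text
(no output)
```

View pics/zt.png

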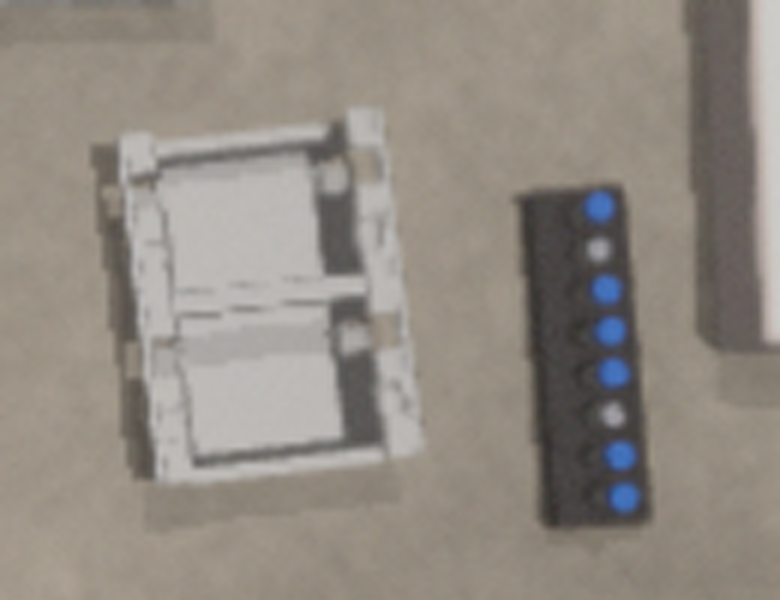

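View pics/zc.png

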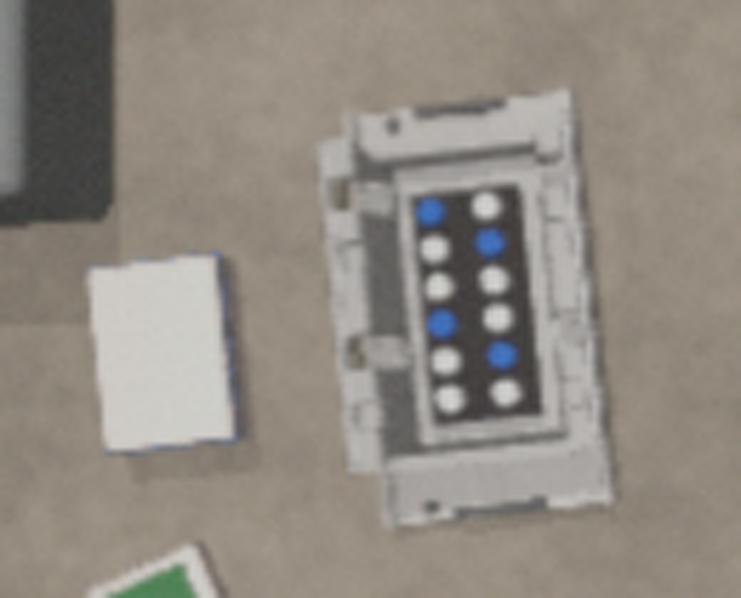

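View pics/zs.png

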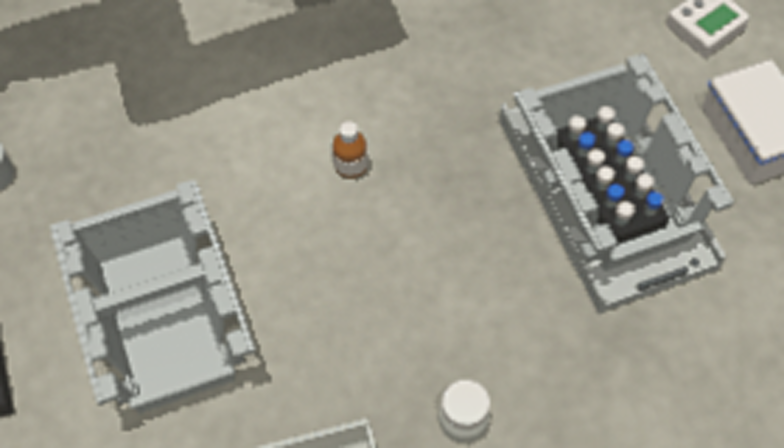

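View pics/dt.png

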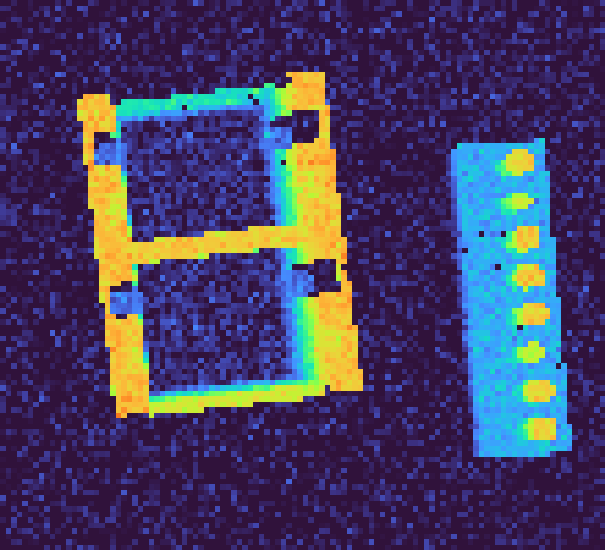

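View pics/dc.png

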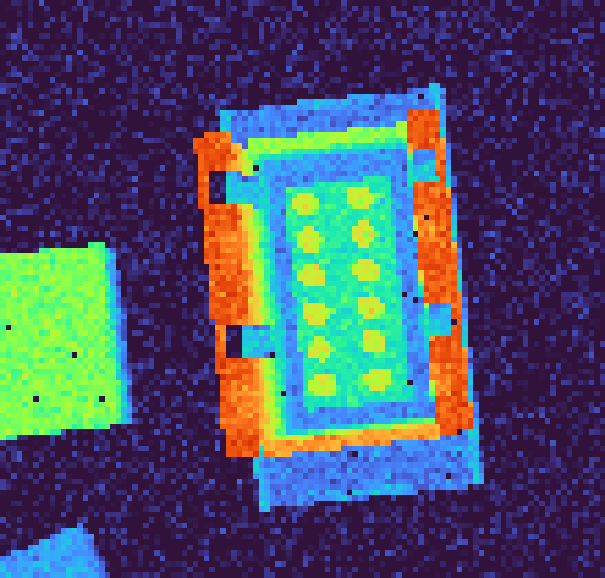

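```bash
cat > m.py <<'E'
from h import *
def rect(W,roi,zl,zh,off=0):
    u0,u1,v0,v1=roi
    P=W[v0:v1,u0:u1].reshape(-1,3);P=P[np.isfinite(P).all(1)]
    P=P[(P[:,2]>zl)&(P[:,2]<zh)]
    return P
def fit(P):
    from scipy.spatial import cKDTree
    t=cKDTree(P[:,:2]);n=np.array([len(x) for x in t.query_ball_point(P[:,:2],0.009)])
    P=P[n>=5]
    (c,sz,a)=cv2.minAreaRect(P[:,:2].astype(np.float32)*1000)
    return c,sz,a,len(P),np.median(P[:,2])
E
python3 - <<'E'
from m import *
for n,rt,rc in [('top0',(295,372,145,235),(150,230,150,250)),('scene0',(110,200,175,275),(270,365,130,232))]:
    W=world(dict(np.load(f'pics/{n}.npz')))
    print(n,'tote',fit(rect(W,rt,.077,.1)),'filled',fit(rect(W,rc,.096,.118)),'cradle',fit(rect(W,rc,.016,.118)))
T=manip.sense();M=R.from_quat(T['tool_rot']).as_matrix();print(M.round(3))
E
```

```text
top0 tote ((570.2745361328125, -259.9330139160156), (209.40899658203125, 162.04457092285156), 5.331864833831787, 720, np.float64(0.08453389495149438)) filled ((553.7340698242188, 257.49725341796875), (210.07510375976562, 162.0826416015625), 4.886606693267822, 608, np.float64(0.10422475871602702)) cradle ((544.82373046875, 297.51361083984375), (272.6385192871094, 243.34243774414062), 4.886606693267822, 3190, np.float64(0.04561356797549482))
scene0 tote ((566.9002685546875, -257.1129455566406), (212.66407775878906, 158.5157470703125), 5.347927093505859, 1095, np.float64(0.0850163052790968)) filled ((550.544921875, 259.3577880859375), (213.5662384033203, 161.85533142089844), 4.996560573577881, 922, np.float64(0.10531190489533195)) cradle ((519.41748046875, 340.9122314453125), (311.67498779296875, 329.76654052734375), 4.996561050415039, 4748, np.float64(0.05137552230872702))
[[-0.975 -0.     0.224]
 [-0.224  0.002 -0.975]
 [-0.    -1.    -0.002]]
```

```bash
cat > go.py <<'E'
import sys
from h import *
def rel(pos,yaw):
    T=manip.sense();Rn=R.from_quat(T['tool_rot']);p=np.array(T['tcp_pos'])
    z=[np.cos(yaw),np.sin(yaw),0];y=[0,0,-1.];x=np.cross(y,z)
    Rt=R.from_matrix(np.array([x,y,z]).T)
    print('shift cm',(Rn.inv().apply(np.array(pos)-p)*100).round(3),'turn',(Rn.inv()*Rt).as_rotvec().round(4),'t',T['t'],'F',np.array(T['force']).round(2),'gap',T['finger_gap'],'q',np.array(T['q']).round(3),'p',p.round(4))
if __name__=='__main__':
    a=[float(v) for v in sys.argv[1:]];rel(a[:3],a[3])
E
python3 go.py .5685 -.2585 .25 -3.049
```

```text
shift cm [-49.608  -0.19  -24.529] turn [1.500e-03 1.704e+00 1.200e-03] t 0.15 F [-0.15  0.03  0.37] gap 0.9958081292333737 q [-1.524  0.528  1.434  0.     1.181 -0.179] p [ 0.1399 -0.6086  0.2475]
```

```bash
python3 -m handwheel '[-49.6,0,-24.5,0,1.704,0,8.5,-49.6,0,-24.5,0,1.704,0,8.5,-49.6,0,-24.5,0,1.704,0,8.5,-49.6,0,-24.5,0,1.704,0,8.5,-49.6,0,-24.5,0,1.704,0,8.5,-49.6,0,-24.5,0,1.704,0,8.5,-49.6,0,-24.5,0,1.704,0,8.5,-49.6,0,-24.5,0,1.704,0,8.5,-49.6,0,-24.5,0,1.704,0,8.5,-49.6,0,-24.5,0,1.704,0,8.5]'; python3 go.py .5685 -.2585 .25 -3.049
```

```text
t: 0.98
tcp_pos: [0.4467, -0.3587, 0.2481]
tool_rot: [0.327, 0.627, -0.627, -0.327]
force: [0.9, -0.8, -0.8]
finger_gap: 0.997
shift cm [  1.256  -0.187 -15.725] turn [-2.000e-04  5.161e-01  5.000e-04] t 0.9833 F [ 0.89 -0.76 -0.83] gap 0.997268354856496 q [-0.872  0.458  1.566  0.     1.119  1.661] p [ 0.4467 -0.3587  0.2481]
```

```bash
python3 -m handwheel '[1.2,0,-15.6,0,0.516,0,8.5,1.2,0,-15.6,0,0.516,0,8.5,1.2,0,-15.6,0,0.516,0,8.5,1.2,0,-15.6,0,0.516,0,8.5,1.2,0,-15.6,0,0.516,0,8.5,1.2,0,-15.6,0,0.516,0,8.5,1.2,0,-15.6,0,0.516,0,8.5]'; python3 go.py .5685 -.2585 .25 -3.049; python3 -c "
from h import *
snap('wrist','w1')"
```

```text
t: 1.57
tcp_pos: [0.5659, -0.2601, 0.2478]
tool_rot: [-0.474, -0.524, 0.525, 0.475]
force: [0.3, 0.1, -0.6]
finger_gap: 0.996
shift cm [ 0.131 -0.219 -0.275] turn [-0.0013  0.0084  0.0004] t 1.5667 F [ 0.29  0.09 -0.58] gap 0.9960935477890865 q [-6.100e-01  5.260e-01  1.438e+00 -1.000e-03  1.179e+00  2.431e+00] p [ 0.5659 -0.2601  0.2478]
```

View pics/w1.png

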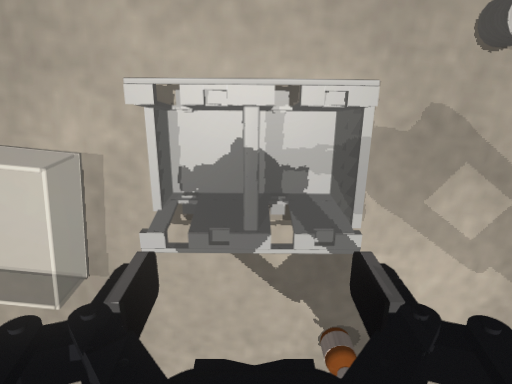

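The wrist view shows the tote at rows 80 to 250 with the crossbar vertical at columns 243 to 259. The jaws straddle it, and the scooped end is on the left. I'll refine the pose from this closer view.

```bash
python3 - <<'E'
from m import *
W=world(dict(np.load('pics/w1.npz')))
P=rect(W,(115,390,60,262),.078,.095);print(fit(P))
# bar
Q=rect(W,(225,275,118,225),.076,.1);
c=Q[:,:2].mean(0);u,sv,vt=np.linalg.svd(Q[:,:2]-c);print('bar',c,vt[0],np.ptp((Q[:,:2]-c)@vt[1]),np.ptp((Q[:,:2]-c)@vt[0]),np.degrees(np.arctan2(vt[0][1],vt[0][0])),np.median(Q[:,2]))
E
python3 go.py .5685 -.2585 .07 -3.049
```

```text
((568.418701171875, -260.0313720703125), (210.99734497070312, 160.07659912109375), 5.405681133270264, 11632, np.float64(0.0852263229656964))
bar [ 0.56887748 -0.26111063] [-0.09062125  0.99588543] 0.013497878410731285 0.09891396392229747 95.19934788447942 0.08240962754389018
shift cm [ 0.189 17.79  -0.35 ] turn [-0.0012  0.0069  0.0004] t 1.6167 F [-0.38 -0.08 -0.1 ] gap 0.9927397626305735 q [-6.110e-01  5.250e-01  1.438e+00 -1.000e-03  1.179e+00  2.431e+00] p [ 0.5654 -0.2608  0.2479]
```

```bash
python3 go.py .5688 -.2597 .07 -3.048; python3 -m handwheel '[0.08,4,-0.35,0,0.008,0,8.5,0.08,8,-0.35,0,0.008,0,8.5,0.08,12,-0.35,0,0.008,0,8.5,0.08,15,-0.35,0,0.008,0,8.5,0.08,17.5,-0.35,0,0.008,0,8.5,0.08,17.8,-0.35,0,0.008,0,8.5,0.08,17.8,-0.35,0,0.008,0,8.5,0.08,17.8,-0.35,0,0.008,0,8.5]'; python3 go.py .5688 -.2597 .07 -3.048
```

```text
shift cm [ 0.067 17.79  -0.368] turn [-0.0012  0.0059  0.0004] t 1.6167 F [-0.38 -0.08 -0.1 ] gap 0.9927397626305735 q [-6.110e-01  5.250e-01  1.438e+00 -1.000e-03  1.179e+00  2.431e+00] p [ 0.5654 -0.2608  0.2479]
t: 2.28
tcp_pos: [0.5697, -0.2608, 0.0714]
tool_rot: [0.478, 0.522, -0.522, -0.477]
force: [0.1, -0.2, 0.3]
finger_gap: 0.997
shift cm [0.117 0.14  0.078] turn [ 0.0012 -0.0043 -0.0011] t 2.2833 F [ 0.12 -0.16  0.34] gap 0.9971688695921967 q [-0.607  0.76   1.554 -0.     0.825  2.445] p [ 0.5697 -0.2608  0.0714]
```

```bash
python3 -m handwheel '[0.1,0,0.05,0,-0.004,0,6,0.1,0.1,0.05,0,-0.004,0,3,0.1,0.1,0.05,0,-0.004,0,1,0.1,0.1,0.05,0,-0.004,0,0.6,0.1,0.1,0.05,0,-0.004,0,0.6,0.1,0.1,0.05,0,-0.004,0,0.6,0.1,0.1,0.05,0,-0.004,0,0.6,0.1,0.1,0.05,0,-0.004,0,0.6,0.1,0.1,0.05,0,-0.004,0,0.6,0.1,0.1,0.05,0,-0.004,0,0.6]' 70; python3 go.py .5688 -.2597 .07 -3.048
```

```text
t: 3.12
tcp_pos: [0.5693, -0.2586, 0.07]
tool_rot: [0.476, 0.523, -0.523, -0.476]
force: [-0.9, 0.9, 5.1]
finger_gap: 0.151
shift cm [-0.107 -0.003  0.056] turn [ 0.0007  0.001  -0.0005] t 3.1167 F [-0.89  0.9   5.13] gap 0.15112783551657002 q [-0.605  0.761  1.558  0.     0.821  2.442] p [ 0.5693 -0.2586  0.07  ]
```

```bash
python3 -m handwheel '[0,-0.3,0,0,0,0,0.6,0,-1,0,0,0,0,0.6,0,-2,0,0,0,0,0.6,0,-3.5,0,0,0,0,0.6,0,-5,0,0,0,0,0.6,0,-5,0,0,0,0,0.6,0,-5,0,0,0,0,0.6]'; python3 -c "
from h import *
print(manip.sense());snap('wrist','w2');snap('scene','s2')"
```

```text
t: 3.7
tcp_pos: [0.5694, -0.2588, 0.1202]
tool_rot: [0.477, 0.523, -0.523, -0.475]
force: [-0.3, 0.3, -4.7]
finger_gap: 0.154
{'t': 3.7, 'q': array([-6.05017888e-01,  6.87659931e-01,  1.53641390e+00, -4.80043153e-06,
        9.15392915e-01,  2.44210729e+00]), 'qd': array([-0.00120431,  0.02656348,  0.02463273,  0.00140422,  0.0034555 ,
        0.00019402]), 'tau': array([ 5.80004964e-02, -5.04369736e+01, -1.49748445e+01, -6.56184362e-03,
       -6.00843588e-03, -2.59971603e-04]), 'tcp_pos': array([ 0.56938937, -0.25879467,  0.12018929]), 'tool_rot': array([ 0.47657837,  0.52314928, -0.52295239, -0.47508808]), 'force': array([-0.30386581,  0.27662175, -4.71452973]), 'ft_torque': array([ 0.01663039, -0.0226236 ,  0.01585545]), 'finger_gap': 0.15367745070370378}
```

View pics/w2.png

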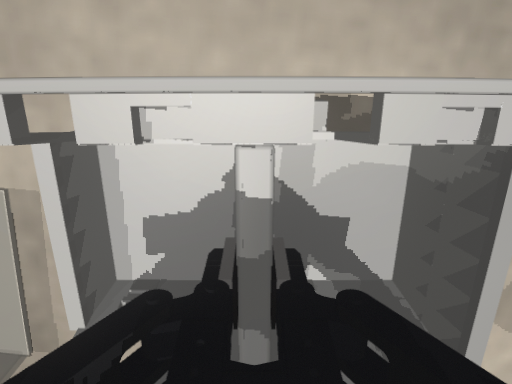

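View pics/s2.png

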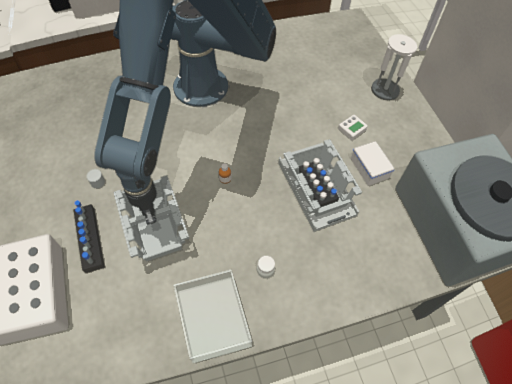

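```bash
python3 go.py .57 0 .27 -1.48;python3 go.py .552 .2585 .27 .0855
```

```text
shift cm [ 25.687 -15.112  -2.586] turn [-2.0000e-04 -1.5672e+00  2.0000e-03] t 3.8 F [-0.28 -0.15 -4.16] gap 0.15017793685334 q [-0.605  0.69   1.538 -0.     0.916  2.442] p [ 0.5682 -0.258   0.1186]
shift cm [ 51.592 -15.083  -3.231] turn [ 1.8000e-03 -3.1327e+00  2.2000e-03] t 3.8 F [-0.28 -0.15 -4.16] gap 0.15017793685334 q [-0.605  0.69   1.538 -0.     0.916  2.442] p [ 0.5682 -0.258   0.1186]
```

```bash
python3 -m handwheel '[0,-3,0,0,0,0,0.6,0,-6.5,0,0,0,0,0.6,0,-10,0,0,0,0,0.6,1,-13,-0.1,0,-0.08,0,0.6,3,-15,-0.3,0,-0.17,0,0.6,5.5,-15,-0.6,0,-0.27,0,0.6,8,-15,-0.8,0,-0.38,0,0.6,10.5,-15,-1,0,-0.49,0,0.6,13,-15,-1.3,0,-0.6,0,0.6,15.5,-15,-1.5,0,-0.71,0,0.6]'; python3 go.py .57 0 .27 -1.48
```

```text
t: 4.63
tcp_pos: [0.5682, -0.1013, 0.2679]
tool_rot: [0.262, 0.657, -0.656, -0.264]
force: [-0.4, -0.5, -4.1]
finger_gap: 0.148
shift cm [ 6.859 -0.198 -7.452] turn [ 2.00e-04 -8.52e-01  3.10e-03] t 4.6333 F [-0.42 -0.46 -4.08] gap 0.14788299354715073 q [-0.37   0.442  1.531  0.     1.172  1.962] p [ 0.5682 -0.1013  0.2679]
```

```bash
python3 -m handwheel '[0.7,0,-0.8,0,-0.1,0,0.6,1.5,0,-1.6,0,-0.2,0,0.6,2.3,0,-2.4,0,-0.3,0,0.6,3.1,0,-3.3,0,-0.4,0,0.6,3.9,0,-4.2,0,-0.5,0,0.6,4.8,0,-5.2,0,-0.6,0,0.6,5.7,-0.1,-6.3,0,-0.7,0,0.6,6.4,-0.2,-7,0,-0.8,0,0.6,6.9,-0.2,-7.5,0,-0.85,0,0.6,6.9,-0.2,-7.5,0,-0.85,0,0.6]'; python3 go.py .552 .2585 .27 .0855
```

```text
t: 5.47
tcp_pos: [0.5703, 0.0009, 0.2699]
tool_rot: [-0.032, 0.707, -0.706, 0.029]
force: [-0.6, -0.3, -5.1]
finger_gap: 0.15
shift cm [ -0.387   0.036 -25.827] turn [ 4.0000e-03 -1.5703e+00  1.2000e-03] t 5.4667 F [-0.57 -0.32 -5.1 ] gap 0.14975789284536975 q [-1.950e-01  4.300e-01  1.545e+00  1.000e-03  1.170e+00  1.290e+00] p [0.5703 0.0009 0.2699]
```

```bash
python3 -m handwheel '[0,0,-1,0,-0.07,0,0.6,0,0,-2.5,0,-0.16,0,0.6,0,0,-4.5,0,-0.26,0,0.6,-0.1,0,-6.5,0,-0.36,0,0.6,-0.1,0,-8.5,0,-0.47,0,0.6,-0.1,0,-10.5,0,-0.58,0,0.6,-0.2,0,-12.5,0,-0.69,0,0.6,-0.2,0,-14.5,0,-0.8,0,0.6,-0.2,0,-16.5,0,-0.91,0,0.6,-0.3,0,-18.5,0,-1.02,0,0.6]'; python3 go.py .552 .2585 .27 .0855
```

```text
t: 6.3
tcp_pos: [0.5582, 0.184, 0.2701]
tool_rot: [-0.373, 0.602, -0.601, 0.371]
force: [0.8, 0.5, -4.3]
finger_gap: 0.15
shift cm [-6.385  0.011 -3.893] turn [ 0.0025 -0.5493  0.0012] t 6.3 F [ 0.75  0.52 -4.34] gap 0.15033043001786578 q [ 0.129  0.454  1.502 -0.     1.189  0.593] p [0.5582 0.184  0.2701]
```

```bash
python3 -m handwheel '[-1,0,-0.6,0,-0.1,0,0.6,-2.1,0,-1.3,0,-0.2,0,0.6,-3.3,0,-2,0,-0.3,0,0.6,-4.5,0,-2.7,0,-0.4,0,0.6,-5.5,0,-3.3,0,-0.48,0,0.6,-6.2,0,-3.8,0,-0.53,0,0.6,-6.4,0,-3.9,0,-0.55,0,0.6,-6.4,0,-3.9,0,-0.55,0,0.6]'; python3 go.py .552 .2585 .27 .0855;python3 -c "
from h import *
snap('top','t3');snap('wrist','w3');snap('scene','s3')"
```

```text
t: 6.97
tcp_pos: [0.5527, 0.2584, 0.2703]
tool_rot: [0.521, -0.479, 0.479, -0.52]
force: [-0.2, -0.7, -4.9]
finger_gap: 0.149
shift cm [-0.018  0.031 -0.064] turn [ 0.0019 -0.0031  0.0007] t 6.9667 F [-0.23 -0.74 -4.94] gap 0.14888676670812281 q [ 0.255  0.484  1.446 -0.     1.214  0.172] p [0.5527 0.2584 0.2703]
```

View pics/s3.png

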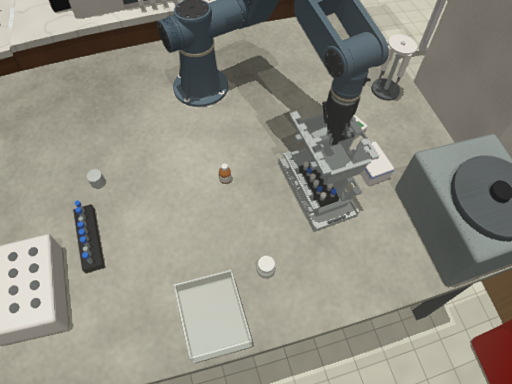

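View pics/t3.png

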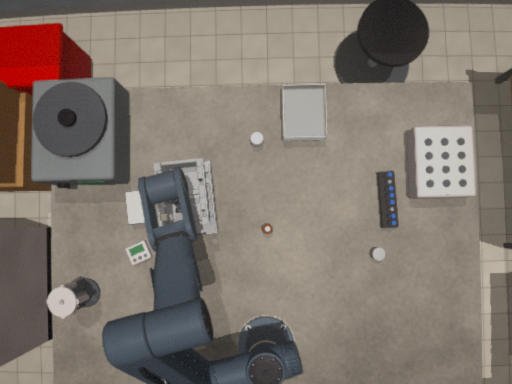

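View pics/w3.png

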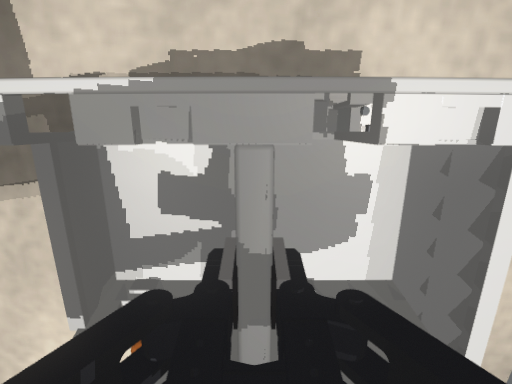

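Run:
```python
from m import *
for n,roi in [('s3',(280,400,95,190)),('t3',(150,215,150,240))]:
    W=world(dict(np.load(f'pics/{n}.npz')))
    P=rect(W,roi,.277,.292);print(n,fit(P))
    np.save('pics/P_'+n,P)
    a=np.radians(4.9);c=np.array([.5527,.2584]);d=P[:,:2]-c
    x=d@[np.cos(a),np.sin(a)];y=d@[-np.sin(a),np.cos(a)]
    print(np.histogram(x,bins=np.arange(-.12,.121,.01))[0]);print(np.histogram(y,bins=np.arange(-.1,.1,.01))[0])
    print(np.percentile(x,[.5,99.5]),np.percentile(y,[.5,99.5]))
```

```text
s3 ((554.3732299804688, 260.45611572265625), (212.78741455078125, 162.1162567138672), 4.13709831237793, 1048, np.float64(0.2857301887339818))
[  0  13  22  30  10   9  23  29  31  33  54 114 117  81  27  23  60  68
  69  44  65  76  67   0]
[  0   2 271 202  58  21  24  16  31  33   4   1   4   1   1  84 126 177
   9]
[-0.10346795  0.10617677] [-0.079617    0.08050549]
t3 ((554.5005493164062, 257.6722106933594), (210.6186065673828, 158.7484588623047), 4.754971504211426, 598, np.float64(0.28426986758629436))
[ 0  9 35 40 14 11 39 44 36 25 20 37 48 21  5  6 17 23 17 34 42 50 40  0]
[  0   6 184 139  41  13  15  13   2   0   2   1   1   1   1  29  80  85
   0]
[-0.10276589  0.10638967] [-0.08009498  0.07796279]
```

```bash
python3 -m handwheel '[0.05,1.5,-0.2,0,0,0,0.6,0.05,3.5,-0.2,0.002,0,0,0.6,0.05,5.5,-0.2,0.002,0,0,0.6,0.05,7.3,-0.2,0.002,0,0,0.6,0.05,8.3,-0.2,0.002,0,0,0.6,0.05,8.8,-0.2,0.002,0,0,0.6,0.05,8.9,-0.2,0.002,0,0,0.6,0.05,8.9,-0.2,0.002,0,0,0.6]'; python3 go.py .5508 .258 .175 .0855;python3 -c "
from h import *
snap('scene','s4')
im=cv2.imread('pics/s4.png')
cv2.imwrite('pics/s4z.png',cv2.resize(im[90:240,250:410],None,fx=4,fy=4,interpolation=cv2.INTER_CUBIC))"
```

```text
t: 7.78
tcp_pos: [0.5517, 0.2576, 0.1827]
tool_rot: [-0.519, 0.478, -0.48, 0.521]
force: [0.0, -0.4, -5.8]
finger_gap: 0.153
shift cm [-0.044  0.773 -0.093] turn [-0.0029 -0.0033 -0.0001] t 7.7833 F [ 0.   -0.4  -5.82] gap 0.15327886421115153 q [ 0.254  0.584  1.539 -0.     1.016  0.172] p [0.5517 0.2576 0.1827]
```

View pics/s4z.png

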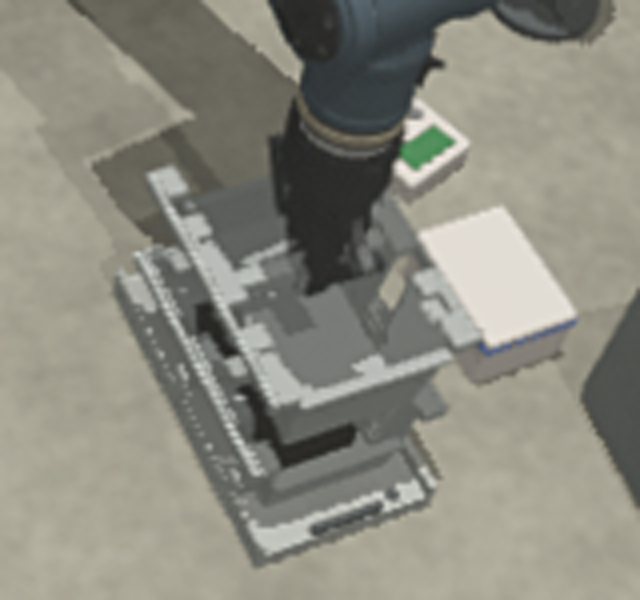

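```bash
python3 -m handwheel '[0,0.2,0,0,0,0,0.6,0,0.4,0,0,0,0,0.6,0,0.5,0,0,0,0,0.6,0,0.6,0,0,0,0,0.6,0,0.6,0,0,0,0,0.6]'; python3 go.py .5508 .258 .175 .0855
```

```text
t: 8.25
tcp_pos: [0.551, 0.2578, 0.1763]
tool_rot: [-0.52, 0.478, -0.479, 0.521]
force: [-0.4, -1.0, -4.3]
finger_gap: 0.15
shift cm [-0.022  0.126 -0.02 ] turn [-0.0018 -0.0025  0.0001] t 8.25 F [-0.39 -1.01 -4.33] gap 0.14969880087639098 q [ 0.254  0.592  1.544 -0.     1.004  0.172] p [0.551  0.2578 0.1763]
```

```bash
python3 -m handwheel '[0,0.05,0,0,0,0,0.6,0,0.1,0,0,0,0,0.6,0,0.15,0,0,0,0,0.6,0,0.2,0,0,0,0,0.6,0,0.2,0,0,0,0,0.6]'; python3 go.py .5508 .258 .175 .0855
```

```text
t: 8.67
tcp_pos: [0.5511, 0.2578, 0.1742]
tool_rot: [-0.52, 0.478, -0.479, 0.521]
force: [-0.7, 0.7, -4.2]
finger_gap: 0.153
shift cm [-0.025 -0.08  -0.024] turn [-0.0018 -0.0027  0.    ] t 8.6667 F [-0.69  0.66 -4.23] gap 0.15262975100583775 q [ 0.254  0.595  1.546 -0.     0.999  0.172] p [0.5511 0.2578 0.1742]
```

Still no contact. I'll keep going down in small steps.

```bash
python3 -m handwheel '[0,0.05,0,0,0,0,0.6,0,0.1,0,0,0,0,0.6,0,0.1,0,0,0,0,0.6,0,0.1,0,0,0,0,0.6]'; python3 go.py .5508 .258 .175 .0855; python3 -m handwheel '[0,0.05,0,0,0,0,0.6,0,0.1,0,0,0,0,0.6,0,0.1,0,0,0,0,0.6,0,0.1,0,0,0,0,0.6]'; python3 go.py .5508 .258 .175 .0855
```

```text
t: 9.0
tcp_pos: [0.5511, 0.2578, 0.1733]
tool_rot: [-0.52, 0.478, -0.479, 0.521]
force: [0.6, 0.1, -4.3]
finger_gap: 0.151
shift cm [-0.024 -0.173 -0.03 ] turn [-0.0019 -0.0027  0.    ] t 9.0 F [ 0.63  0.11 -4.32] gap 0.15060943858872433 q [ 0.254  0.596  1.547 -0.     0.997  0.172] p [0.5511 0.2578 0.1733]
t: 9.33
tcp_pos: [0.5511, 0.2578, 0.1723]
tool_rot: [-0.52, 0.478, -0.479, 0.521]
force: [0.3, -0.7, -4.8]
finger_gap: 0.151
shift cm [-0.026 -0.274 -0.027] turn [-0.0019 -0.0027  0.    ] t 9.3333 F [ 0.33 -0.74 -4.77] gap 0.15088701159391207 q [ 0.254  0.597  1.547 -0.     0.995  0.172] p [0.5511 0.2578 0.1723]
```

```bash
for i in 1 ; do python3 -m handwheel '[0,0.05,0,0,0,0,0.6,0,0.1,0,0,0,0,0.6,0,0.15,0,0,0,0,0.6,0,0.15,0,0,0,0,0.6]'; python3 go.py .5508 .258 .175 .0855; done; python3 -m handwheel '[0,0.05,0,0,0,0,0.6,0,0.1,0,0,0,0,0.6,0,0.15,0,0,0,0,0.6,0,0.15,0,0,0,0,0.6]'; python3 go.py .5508 .258 .175 .0855
```

```text
t: 9.67
tcp_pos: [0.5511, 0.2578, 0.1707]
tool_rot: [-0.52, 0.478, -0.479, 0.521]
force: [-1.4, -0.2, -4.2]
finger_gap: 0.146
shift cm [-0.026 -0.432 -0.025] turn [-0.0018 -0.0027  0.0001] t 9.6667 F [-1.42 -0.18 -4.22] gap 0.14601279364138664 q [ 0.254  0.599  1.549 -0.     0.992  0.172] p [0.5511 0.2578 0.1707]
t: 10.0
tcp_pos: [0.5511, 0.2578, 0.1692]
tool_rot: [-0.52, 0.478, -0.479, 0.521]
force: [0.4, 0.2, -4.8]
finger_gap: 0.148
shift cm [-0.026 -0.581 -0.025] turn [-0.0017 -0.0027  0.0001] t 10.0 F [ 0.42  0.25 -4.84] gap 0.14776153895263086 q [ 0.254  0.601  1.55  -0.     0.989  0.172] p [0.5511 0.2578 0.1692]
```

```bash
python3 -m handwheel '[0,0.03,0,0,0,0,0.6,0,0.06,0,0,0,0,0.6,0,0.1,0,0,0,0,0.6,0,0.1,0,0,0,0,0.6]'; python3 go.py .5508 .258 .175 .0855;python3 -m handwheel '[0,0.03,0,0,0,0,0.6,0,0.06,0,0,0,0,0.6,0,0.1,0,0,0,0,0.6,0,0.1,0,0,0,0,0.6]'; python3 go.py .5508 .258 .175 .0855
```

```text
t: 10.33
tcp_pos: [0.5511, 0.2578, 0.1682]
tool_rot: [-0.52, 0.478, -0.479, 0.521]
force: [-0.3, -0.1, -4.5]
finger_gap: 0.151
shift cm [-0.026 -0.677 -0.028] turn [-0.0019 -0.0027  0.    ] t 10.3333 F [-0.32 -0.08 -4.48] gap 0.15051284287195932 q [ 0.254  0.603  1.55  -0.     0.987  0.172] p [0.5511 0.2578 0.1682]
t: 10.67
tcp_pos: [0.5511, 0.2578, 0.1672]
tool_rot: [-0.52, 0.478, -0.479, 0.521]
force: [0.5, -0.4, -4.5]
finger_gap: 0.154
shift cm [-0.026 -0.777 -0.026] turn [-0.0018 -0.0027  0.    ] t 10.6667 F [ 0.45 -0.39 -4.47] gap 0.15432931075658624 q [ 0.254  0.604  1.551 -0.     0.985  0.172] p [0.5511 0.2578 0.1672]
```

```bash
python3 -m handwheel '[0,0.03,0,0,0,0,0.6,0,0.05,0,0,0,0,0.6,0,0.05,0,0,0,0,0.6]'; python3 go.py .5508 .258 .175 .0855;python3 -c "
from m import *
for n,f,roi in [('scene','s5',(270,400,95,230)),('top','t5',(150,230,150,240))]:
    s=snap(n,f);W=world(s);P=rect(W,roi,.172,.194);print(fit(P))
im=cv2.imread('pics/s5.png')
cv2.imwrite('pics/s5z.png',cv2.resize(im[90:240,250:410],None,fx=4,fy=4,interpolation=cv2.INTER_CUBIC))"
```

```text
t: 10.92
tcp_pos: [0.5512, 0.2578, 0.1669]
tool_rot: [-0.52, 0.478, -0.479, 0.521]
force: [-0.0, 0.1, -5.1]
finger_gap: 0.155
shift cm [-0.024 -0.814 -0.036] turn [-0.0021 -0.0028 -0.0001] t 10.9167 F [-0.03  0.09 -5.08] gap 0.1554040706343332 q [ 0.254  0.604  1.551 -0.     0.984  0.172] p [0.5512 0.2578 0.1669]
((550.7056884765625, 261.4255676269531), (214.412841796875, 164.5969696044922), 4.4747443199157715, 1042, np.float64(0.18188508971161232))
((554.7548828125, 257.91424560546875), (208.84683227539062, 163.18386840820312), 3.7337148189544678, 523, np.float64(0.18071853958779563))
```

View pics/s5z.png

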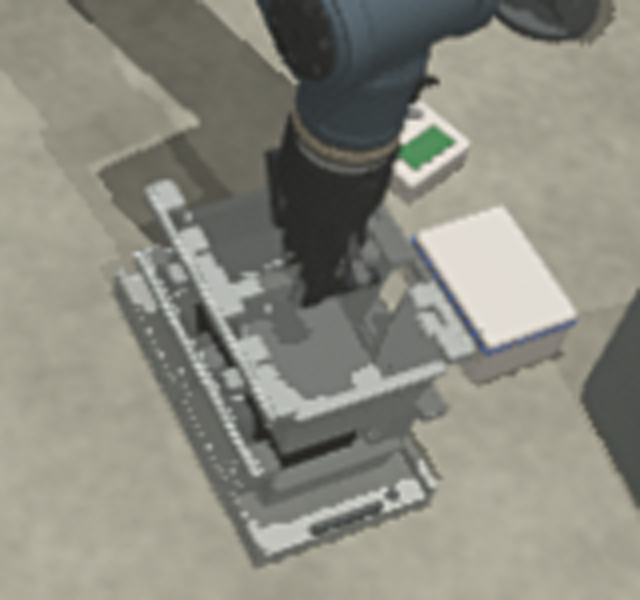

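Rim tops read about 0.181 to 0.182 m against 0.182 nominal, so the feet are in the pockets. I'll ease down until the floors carry the weight.

```bash
for i in 1; do python3 -m handwheel '[0,0.03,0,0,0,0,0.6,0,0.06,0,0,0,0,0.6,0,0.06,0,0,0,0,0.6,0,0.06,0,0,0,0,0.6]'; python3 go.py .5508 .258 .175 .0855; python3 -m handwheel '[0,0.03,0,0,0,0,0.6,0,0.06,0,0,0,0,0.6,0,0.06,0,0,0,0,0.6,0,0.06,0,0,0,0,0.6]'; python3 go.py .5508 .258 .175 .0855; done
```

```text
t: 11.35
tcp_pos: [0.5513, 0.2578, 0.1668]
tool_rot: [-0.52, 0.478, -0.479, 0.521]
force: [-0.0, -0.4, 0.6]
finger_gap: 0.15
shift cm [-0.025 -0.823 -0.044] turn [-0.0025 -0.0027 -0.    ] t 11.35 F [-0.05 -0.4   0.55] gap 0.1499677077676447 q [ 0.254  0.605  1.552 -0.     0.983  0.172] p [0.5513 0.2578 0.1668]
t: 11.68
tcp_pos: [0.5513, 0.2578, 0.1667]
tool_rot: [-0.52, 0.478, -0.48, 0.521]
force: [-1.8, -2.3, 4.4]
finger_gap: 0.154
shift cm [-0.023 -0.827 -0.045] turn [-0.0028 -0.0026 -0.    ] t 11.6833 F [-1.8  -2.28  4.35] gap 0.15380562867288972 q [ 2.540e-01  6.050e-01  1.552e+00 -1.000e-03  9.830e-01  1.720e-01] p [0.5513 0.2578 0.1667]
```

Seated: TCP stopped at 0.1668 m with contact of about 9 N at most. I'll relax slightly and open.

```bash
python3 -m handwheel '[0,-0.05,0,0,0,0,0.6,0,-0.07,0,0,0,0,0.6,0,-0.07,0,0,0,0,0.6]'; python3 -m handwheel '[0,0,0,0,0,0,1.2,0,0,0,0,0,0,1.6,0,0,0,0,0,0,2.2,0,0,0,0,0,0,3,0,0,0,0,0,0,4,0,0,0,0,0,0,5,0,0,0,0,0,0,5,0,0,0,0,0,0,5]' 20; python3 go.py .5508 .258 .175 .0855
```

```text
t: 11.93
tcp_pos: [0.5513, 0.2578, 0.1667]
tool_rot: [-0.52, 0.478, -0.479, 0.521]
force: [-1.4, -1.1, 5.3]
finger_gap: 0.147
t: 12.6
tcp_pos: [0.5512, 0.2578, 0.1662]
tool_rot: [-0.52, 0.478, -0.479, 0.521]
force: [0.3, 0.2, -0.1]
finger_gap: 0.583
shift cm [-0.022 -0.876 -0.035] turn [-0.002  -0.0026 -0.    ] t 12.6 F [ 0.27  0.22 -0.1 ] gap 0.5825465399988188 q [ 0.254  0.605  1.552 -0.     0.982  0.172] p [0.5512 0.2578 0.1662]
```

Released. Now I'll retreat straight up.

```bash
python3 -m handwheel '[0,-0.5,0,0,0,0,5,0,-1.5,0,0,0,0,5,0,-3,0,0,0,0,5,0,-5,0,0,0,0,5,0,-7.5,0,0,0,0,5,0,-10,0,0,0,0,5,0,-12.5,0,0,0,0,5,0,-14,0,0,0,0,5,0,-14,0,0,0,0,5,0,-14,0,0,0,0,5]'; python3 go.py .5508 .258 .175 .0855
python3 -m handwheel '[5,-2,-7,0,0,0,5,8,-4,-10,0,0,0,5,12,-4,-13,0,0,0,5,15,-4,-16,0,0,0,5,20,-4,-16,0,0,0,5,24,-4,-16,0,0,0,5,28,-4,-16,0,0,0,5,28,-4,-16,0,0,0,5]'
python3 -c "
from m import *
for n,f,roi in [('scene','s6',(270,400,95,240)),('top','t6',(130,230,140,240))]:
    s=snap(n,f);W=world(s);P=rect(W,roi,.172,.194);print(fit(P))
    A=np.c_[P[:,:2]-P[:,:2].mean(0),np.ones(len(P))];print('plane',np.linalg.lstsq(A,P[:,2],rcond=None)[0])
im=cv2.imread('pics/s6.png')
cv2.imwrite('pics/s6z.png',cv2.resize(im[90:240,250:410],None,fx=4,fy=4,interpolation=cv2.INTER_CUBIC))"
```

```text
t: 13.43
tcp_pos: [0.5512, 0.2579, 0.3078]
tool_rot: [-0.519, 0.478, -0.48, 0.522]
force: [-0.1, -0.1, 0.1]
finger_gap: 0.589
shift cm [-8.0000e-03  1.3283e+01 -1.0500e-01] turn [-0.005  -0.0026 -0.0005] t 13.4333 F [-0.1  -0.07  0.08] gap 0.5887334590163558 q [ 0.254  0.443  1.408 -0.     1.286  0.172] p [0.5512 0.2579 0.3078]
t: 14.1
tcp_pos: [0.4132, -0.0251, 0.3448]
tool_rot: [-0.52, 0.479, -0.478, 0.521]
force: [0.6, -0.1, 0.2]
finger_gap: 0.585
((550.9467163085938, 260.21630859375), (214.99478149414062, 163.38075256347656), 4.564325332641602, 1243, np.float64(0.18141617877469415))
plane [-0.0078197  -0.00594379  0.1805571 ]
((553.4613037109375, 259.09381103515625), (211.92800903320312, 163.32679748535156), 4.488579273223877, 817, np.float64(0.1801970081026376))
plane [-0.00837302 -0.00557918  0.18019676]
```

View pics/s6z.png

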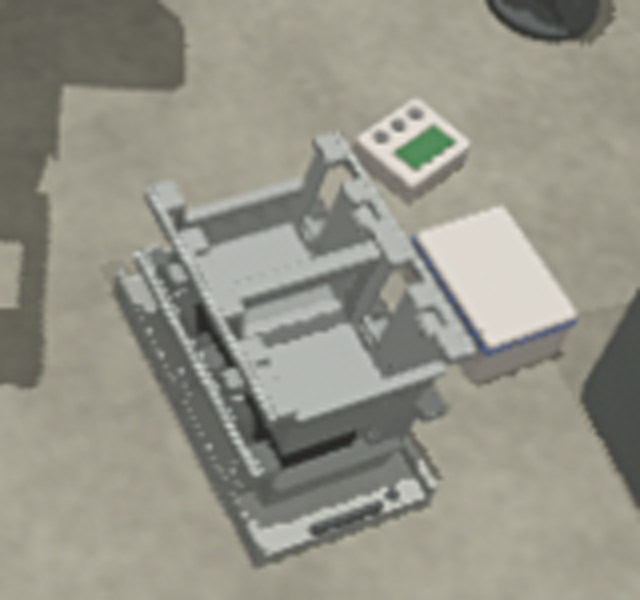

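View pics/t6.png

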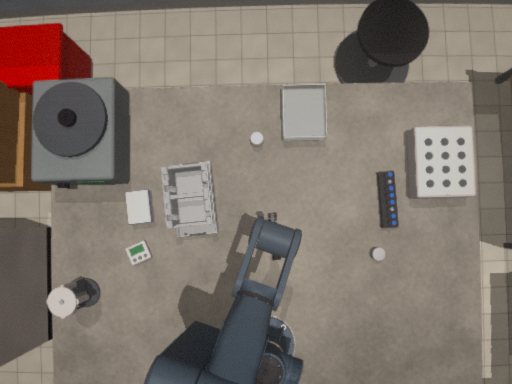

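The tote is stacked and level. Its scooped end points towards the robot, opposite to the filled one, and the bench items haven't moved. I'll let the arm settle and hand in.

```bash
python3 -m handwheel '[0,0,0,0,0,0,5,0,0,0,0,0,0,5,0,0,0,0,0,0,5]'; python3 -c "
from h import *
print(manip.sign_off())"
```

```text
t: 14.45
tcp_pos: [0.4146, -0.0227, 0.345]
tool_rot: [-0.52, 0.479, -0.478, 0.521]
force: [0.4, 0.2, 0.4]
finger_gap: 0.586
the job is handed in; nothing more can be done
None
```

The empty tote is stacked on the filled one with scooped ends opposite, and I handed the job in at about 14.5 s. `sign_off` gives no verdict.

I gripped it by the crossbar, carried it over with a half turn, and lowered it in steps of about 1 mm. The feet went straight into the pockets on the camera estimate, so no sliding search was needed. It came to rest at TCP 0.1668 m, where 0.167 m is nominal. The highest contact reading was about 10 N. After letting go, the force read close to zero.

**Last checks:**
- **Height:** the rim tops read 0.180 to 0.182 m (0.182 m is fully seated), which puts the crossbar about 167 to 169 mm above the bench.
- **Level and in line:** the tilt is about 0.01 rad and the yaw about 4.5°, against 4.9° for the filled tote.
- **Position:** the centre is within about 2 mm of the filled tote's measured centre. I got no clean fit of the cradle's own centre, so its offset from the cradle was not measured directly.
- **Bench items:** nothing looked moved in the final pictures; I judged this by eye.

**Disagreement:** the two fixed cameras differed by 1 to 3 mm on the tote's position, which is about their calibration error.

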